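# Weigh the cobalt pot on the sprung hook and set the marker

### The arm

A 7-joint arm with a two-finger parallel gripper is mounted at the origin on the work surface. World frame = base frame: x ahead of the robot, y to its left, z up, the work surface at z = 0. Lengths are in m, angles in rad, forces in N, time in s.
With the tool pointing down it reaches from about 0.425 to 0.925 m from the base axis. Payload 6.8 kg.
Tool frame: the origin (TCP) lies on the front face of the gripper's body, between the roots of the fingers; the fingertips stand 73 mm ahead of it and the grasp point (between the pads) lies 54 mm ahead of it; z points along the fingers, y is the direction in which the jaws open and shut (so a half turn about z gives the same grasp; the last joint's range is limited). The gripper opens to 85 mm and grips with 20 to 120 N. Pads are 22 mm wide; open, the fingers measure 114 mm over their backs; the gripper's body (76 mm by 85 mm) begins 54 mm behind the grasp point. The pads swing forward as they close: fully open they stand 13 mm farther back than shut.
Start: joints at [1.032, 0.477, 0.022, 1.555, -0.011, 1.109, -0.083], TCP at [0.282, -0.613, 0.304] pointing down, gripper open.
Joint ranges: [-2.96, 2.96], [-0.34, 2.1], [-1.41, 1.46], [0.24, 2.44], [-1.37, 4.51], [0.17, 1.92], [-2.96, 2.96]. Speed limits (rad/s): [2.39, 2.39, 3.14, 3.14, 3.14, 3.14, 3.14].

### API

Orientations are given as [roll, pitch, yaw] about the fixed x, y, z axes, in that order (R = Rz(yaw) Ry(pitch) Rx(roll)).
In Python, from plant import robot gives the robot as it stands. The module is installed in compiled form; this text tells all that it offers.
- The arm moves only by the shell command python3 -m handwheel 'ROWS'. ROWS is JSON, a list of rows, each an object with "dp": the shift along the tool's x, y, z in mm, a list of three; "twist": the turn, a rotation vector about the tool's x, y, z in degrees, a list of three; "jaw": the finger opening in mm, from 0 to 85.4. In form: [{"dp": [dx, dy, dz], "twist": [ax, ay, az], "jaw": jaw}, ...]. A call has 1 to 12 rows; each row shifts and turns the commanded pose from where the row before left it, along the tool's axes as they then stand; what a row does not reach is not made up. A row lasts 1/12 s, in which the tool goes at most 41.7 mm and 7.16 degrees, less where a joint would pass 70% of its speed; a pose out of reach is approached as far as the arm can. A call with a gripper value outside its range is refused whole. The fingers move at their own pace and stop on an object; the grip force is fixed at half the most. Time passes only in rows, so rows that do not move let the fingers close. It gives the time, the measured TCP pose, the force and the opening at its end, in the units of the state.
- robot.get_state(): the state, without advancing time (a new reading comes with each control period).
- robot.capture(name): name is "scene" or "top"; returns a dict with "image" (480x640x3 uint8, red, green, blue), "fx", "fy", "cx", "cy" (pixels), "extrinsics" (4x4, takes a point from camera to world coordinates). Camera axes: x right, y up, looking along -z (the intrinsics and any distortion apply to the point x, -y, -z); pixel columns grow to the right and rows downward; lengths in m; the calibration is good to about 2 mm. A picture is of the moment at which its call begins. There is no depth.
- robot.finish_job(): hands the job in, once; it reports no verdict.
Trained networks look in a picture, given as the dict that the camera call returned (one of the last four; its "shot" number tells which), for a name from the list of things; names that differ only in an ending like _2 or _b are one class to them, and where a whole thing is asked for, a point or a joint stands for the part that bears it (a point fixed in the world has none). Each returns a list of dicts, best first, with "p" (0 to 1); they miss things now and then, are a little off and sometimes report something else, mostly with a low value. They report only what shows in the picture. A call takes as long as a camera call. They do not tell look-alikes from the thing itself.
- robot.search_frame(target, picture): "centre" ([x, y, z] in m, in world coordinates, good to about 4 mm: the middle of the surface that is visible of it).
- robot.trace(target, picture): "region" (480x640 bool, what is visible of it).
The state is a dict: "time_s": time; "q": joint angles; "qd": joint speeds; "tau": joint torques, N m; "tcp_pos": TCP position; "orientation": TCP orientation; "contact_force": force on the tool from outside, world axes, zero at the start; "ft_torque": the same for the moment, N m; "grip_width": finger opening in m.
Only numpy, scipy, OpenCV 4.12 (cv2) and the standard library are available. Lean on these libraries where they do the work, as an engineer would, in place of code of your own. Each camera call takes 0.05 s, during which the arm holds its last target.

### The job

Hang the cobalt-blue planted pot by the middle of its bamboo handle on the sprung hook of the weighing stand: keep it upright, ease its weight on gradually so that the hook neither drops nor jumps back, and let go. Once it hangs still, slide the red marker down the stand, gently, until it is level with the black pointer, and leave the pot hanging there. Leave the cream pot and the tools where they lie.

Things in the scene. Friction and masses are not known exactly. Their poses are not given: they have to be found in the camera images.
- cobalt_pot: Loose glazed cobalt-blue clay pot with a low succulent, the one to weigh; rim diameter 93 mm, pot 60 mm high, plant up to 80 mm. Two wires, 4 mm thick, rise from opposite sides of the rim to a bamboo handle bar. Its mass is not known and differs much from run to run (well under 1 kg). Origin: centre of the underside; z up; x along the bar.
- cobalt_pot_bar (a point): Centre of the cobalt pot's bamboo handle bar: round, 10 mm thick, 94 mm long, level, along the pot's own x axis, 150 mm above the pot's underside. The opening under it is 80 mm wide and 65 mm high down to the plant. Gripped about 28 mm to either side of its centre, the middle stays free for the hook.
- cream_pot: Loose cream pot of the same shape with the same handle; not to be touched. Origin: centre of the underside; x along its bar.
- scale: Fixed weighing stand: base plate 225 x 120 x 12 mm, aluminium column 44 mm (own x) by 36 mm (own y), top at 279 mm. Origin: on the bench under the column's centre; z up. The sprung hook sticks out along the stand's own -x; pointer, white tick plate and red marker are on its own +y side. The pot's bar must lie along the stand's own y to cross the hook.
- hook (a joint): How far the sprung hook, with its pointer, has dipped (m): 0 empty, growing straight downwards, stop at 0.088. 1 mm takes about 0.085 N. Lightly damped: it bobs for a second or two after a disturbance. With the pot hanging it settles a few centimetres down, depending on its weight; past 0.08 the scale is overloaded.
- hook_seat (a point): Where the centre of a seated bar lies in the hook's trough: 117 mm from the stand's origin along its -x, 250 mm above the bench when empty; dips with the hook. Hook: 7 mm round steel in the plane own y = 0; a level arm from the column 8 mm above this point, trough reaching 12 mm below it, turned-up tip reaching 19 mm above it and 23 mm out along -x. The bar comes in over the tip.
- pointer (a point): Tip of the thin black pointer on the stand's own +y side; it dips with the hook, and is 240 mm above the bench when the hook is empty.
- marker (a joint): How far down the red marker stands (m): 0 at the height of the empty hook's pointer, growing straight downwards to 0.088. It starts between 0 and 0.008, stays where it is left and takes about 2.5 N to move. The marker is level with the pointer when marker equals hook.
- marker_level (a point): Small nib of the red marker beside the pointer; level when its height equals that of pointer.
- marker_block (a point): Centre of the top face of the marker's thumb block: red, 22 mm (stand's own x) by 28 mm (own y) by 10 mm high, its near end 40 mm out from the column's +y side on an arm 10 mm wide and 6 mm high. This point is 72 mm from the column's middle and 5 mm above the marker's level. Can be pushed down from above with shut fingers, or pinched.
- pliers: Stainless pliers lying on the bench, 166 mm long, 12 mm high; bystander. Origin near the pivot, x towards the jaws.
- scoop: Aluminium scoop lying on the bench, 210 mm long, 32 mm high; bystander. Origin at the back of its bowl, x towards the mouth.
- root_pick: Wooden root pick, a tapered stick 200 mm long and 17 mm thick, lying on the bench; bystander. Origin near its middle, x towards the point.
There are look-alikes about, which are no part of the job. Leave any orange or pink look-alike of the cobalt_pot alone.

How it is judged:
On the way, in this order (a step that is already met when the one before it is completed fails the run):
1. the cobalt pot hangs from the hook by the middle of its bar, let go and still (distance between cobalt_pot_bar and hook_seat below 0.018 m and value of joint hook above 0.018 m and velocity of joint hook between -0.01 and 0.01 m/s and linear speed of cobalt_pot below 0.03 m/s and angle between cobalt_pot's own z axis and vertical below 0.25 rad and contact force between the fingers and cobalt_pot below 0.1 N), for 0.4 s.
2. after that, the marker is brought level with the pointer (z of marker_level in the frame of pointer between -0.004 and 0.004 m), for 0.2 s.
At the end, for the whole second after the job is handed in: The cobalt pot hangs freely by its bar in the hook's trough (bar centre within 18 mm of the seat point, pot within 0.25 rad of upright, the hook dipped by its weight by more than 18 mm), still (hook under 10 mm/s, pot under 30 mm/s), not held, and the marker is level with the pointer within 4 mm (all of step 1 and all of step 2); the robot touches nothing.
It fails at once if the hook drops or jumps faster than 0.07 m/s (the load is let fall on it or snatched) (velocity of joint hook above 0.07 m/s or velocity of joint hook below -0.07 m/s).
It fails at once if the scale is overloaded or knocked: the hook dips past 0.08 m, or the pot bears on the stand with more than 15 N (value of joint hook above 0.08 m or contact force between cobalt_pot and scale above 15 N).
It fails at once if the robot bears on the stand with more than 20 N (contact force between any of the fingers, the arm and scale above 20 N).
It fails at once if the cobalt pot is tipped by more than 0.6 rad (angle between cobalt_pot's own z axis and vertical above 0.6 rad).
It fails at once if the cream pot, the pliers, the scoop or the root pick is moved by more than 20 mm (distance of any of cream_pot, pliers, scoop, root_pick from where it was at the start of the episode above 0.02 m).
It also fails if it takes over 72 s, if anything falls off the work surface, if the arm or the gripper's body presses on something with over 40 N, if the wrist force passes 120 N, or if a joint passes its speed limit or range.

## Working session

There is one attempt and no reset: what is moved stays moved. The work goes in short steps, Python scripts to look and compute and a shell command to move; the robot and the scene stay as the last step left them, time stands still between calls to the robot, and variables do not carry over. Pictures are saved under pics/ and viewed, and the job is handed in when it is done.

```bash
mkdir -p pics
cat > h.py <<'E'
import numpy as np, cv2
from plant import robot
def save(n,im): cv2.imwrite('pics/'+n+'.png',cv2.cvtColor(np.ascontiguousarray(im),cv2.COLOR_RGB2BGR))
def ray(c,u,v):
    E=np.array(c['extrinsics']); d=np.array([(u-c['cx'])/c['fx'],-(v-c['cy'])/c['fy'],-1.0]); d=E[:3,:3]@d
    return E[:3,3],d/np.linalg.norm(d)
def atz(c,u,v,z):
    o,d=ray(c,u,v); return o+d*(z-o[2])/d[2]
def proj(c,p):
    E=np.array(c['extrinsics']); q=E[:3,:3].T@(np.array(p)-E[:3,3]); return c['cx']+c['fx']*q[0]/-q[2], c['cy']-c['fy']*q[1]/-q[2]
E
python3 - <<'E'
from h import *
s=robot.get_state(); print({k:np.round(v,3) for k,v in s.items()})
for n in('scene','top'):
    c=robot.capture(n); save(n+'0',c['image']); print(n,c.keys(),c['fx'],c['cx'],c['cy'],np.round(c['extrinsics'],3))
    for t in('cobalt_pot','cobalt_pot_bar','cream_pot','scale','hook_seat','hook','pointer','marker_level','marker_block'):
        print(t,[(np.round(r['centre'],3),round(r['p'],2)) for r in robot.search_frame(t,c)][:5])
E
```

```text
{'time_s': np.float64(0.0), 'q': array([ 1.032,  0.478,  0.022,  1.556, -0.011,  1.109, -0.083]), 'qd': array([ 0.   , -0.   ,  0.   ,  0.001, -0.001,  0.   , -0.   ]), 'tau': array([-1.0000e-03, -5.9645e+01,  1.6070e+00, -2.8120e+01,  1.2000e-02,
        9.0000e-03, -0.0000e+00]), 'tcp_pos': array([ 0.282, -0.613,  0.303]), 'orientation': array([-3.14 ,  0.   ,  0.431]), 'contact_force': array([ 0.555, -0.699,  0.495]), 'ft_torque': array([-0.02 ,  0.01 ,  0.007]), 'grip_width': np.float64(0.085)}
scene dict_keys(['image', 'fx', 'fy', 'cx', 'cy', 'extrinsics', 'shot']) 482.5500051836157 320.4998909661644 239.65711361524671 [[ 0.872 -0.338  0.353  0.911]
 [ 0.489  0.606 -0.627 -0.711]
 [-0.002  0.72   0.694  0.997]
 [ 0.     0.     0.     1.   ]]
cobalt_pot [(array([0.538, 0.043, 0.068]), 0.97), (array([0.261, 0.225, 0.064]), 0.78), (array([ 0.298, -0.235,  0.067]), 0.73), (array([0.669, 0.364, 0.064]), 0.7), (array([0.66 , 0.191, 0.018]), 0.69)]
cobalt_pot_bar [(array([0.266, 0.221, 0.066]), 0.88), (array([ 0.292, -0.226,  0.067]), 0.84), (array([0.546, 0.043, 0.063]), 0.78), (array
[... 829 characters left out ...]
6,  0.067]), 0.7), (array([0.532, 0.057, 0.069]), 0.64), (array([0.667, 0.374, 0.066]), 0.57)]
cobalt_pot_bar [(array([ 0.279, -0.217,  0.065]), 0.92), (array([0.661, 0.375, 0.067]), 0.81), (array([0.532, 0.052, 0.072]), 0.78), (array([0.391, 0.364, 0.069]), 0.62), (array([0.255, 0.236, 0.071]), 0.58)]
cream_pot [(array([0.524, 0.26 , 0.066]), 0.59)]
scale [(array([ 0.518, -0.204,  0.013]), 0.64), (array([ 0.513, -0.198,  0.262]), 0.24)]
hook_seat [(array([ 0.516, -0.207,  0.263]), 0.51)]
hook [(array([ 0.594, -0.221,  0.241]), 0.37)]
pointer [(array([ 0.509, -0.201,  0.261]), 0.79)]
marker_level [(array([ 0.593, -0.213,  0.24 ]), 0.62)]
marker_block [(array([ 0.597, -0.216,  0.242]), 0.53)]
```

View pics/scene0.png

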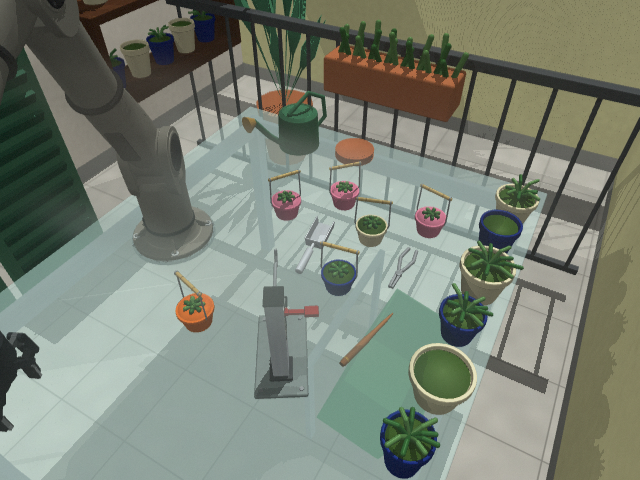

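View pics/top0.png

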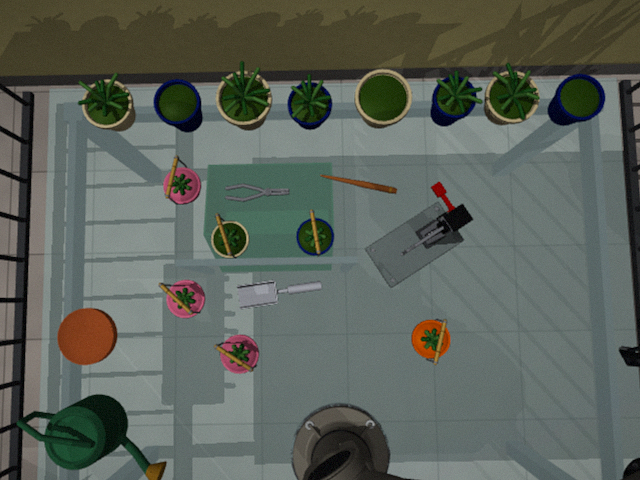

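Pots with handles (scene pixels): blue at (338,275), cream (371,228), pink (286,203), (345,193) and (430,218), orange (195,310). Only the blue one has handle wires and a cobalt glaze. The large blue planters at the right have no handles. I'll check it in enlarged crops.

Run:
```python
from h import *
s=robot.capture('scene');t=robot.capture('top')
a=cv2.resize(s['image'][230:310,290:390],None,fx=4,fy=4,interpolation=2)
b=cv2.resize(t['image'][195:275,265:365],None,fx=4,fy=4,interpolation=2)
save('crop1',np.hstack([a,b]))
a=cv2.resize(s['image'][240:410,240:330],None,fx=3.4,fy=3.4,interpolation=2)
b=cv2.resize(t['image'][170:300,355:485],None,fx=3.4,fy=3.4,interpolation=2)
H=np.zeros((600,a.shape[1]+b.shape[1],3),np.uint8);H[:a.shape[0],:a.shape[1]]=a[:600];H[:b.shape[0],a.shape[1]:]=b
save('crop2',H);print(H.shape,a.shape,b.shape)
```

```text
(600, 748, 3) (578, 306, 3) (442, 442, 3)
```

View pics/crop1.png

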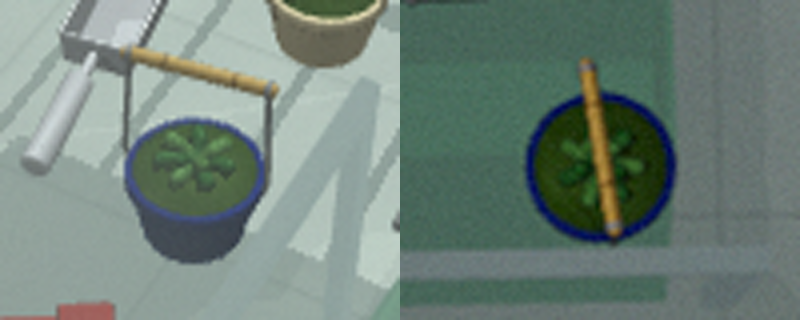

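View pics/crop2.png

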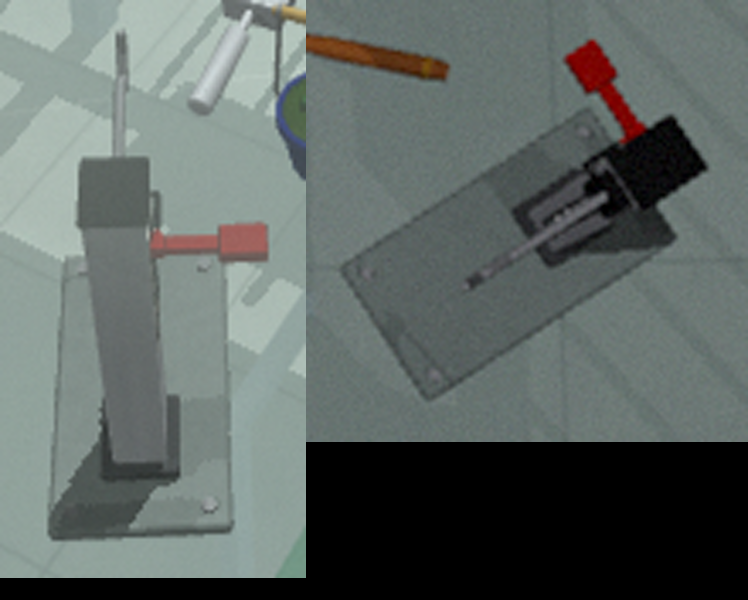

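Confirmed: the blue glazed pot with its own handle is at scene (338,275) and top (315,235). The stand's hook points down-left in the top view, with its tip at about (404,254). The marker block is at about (438,188). Next I'll fit the poses of both.

```bash
cat > fit.py <<'E'
from h import *
from scipy.optimize import least_squares
s=robot.capture('scene');t=robot.capture('top')
T=lambda x,y:(355+(x-306)/3.4,170+y/3.4); S=lambda x,y:(240+x/3.4,240+y/3.4)
def W(p,l): 
    c,n=np.cos(p[2]),np.sin(p[2]); return np.array([p[0]+c*l[0]-n*l[1],p[1]+n*l[0]+c*l[1],l[2]])
# base: corner unknown offset bx
obsb=[(t,T(593,110),(1,1)),(t,T(342,268),(-1,1)),(t,T(430,400),(-1,-1)),(t,T(675,237),(1,-1)),(s,S(66,257),(-1,1)),(s,S(52,535),(1,1)),]
obs=[(t,T(472,285),(-.140,0,.262)),(s,S(121,35),(-.140,0,.266))]
# scene: stand +y is to marker (right in scene); base corners right = +y
obsb=[(t,T(593,110),(1,1)),(t,T(342,268),(-1,1)),(t,T(430,400),(-1,-1)),(t,T(675,237),(1,-1)),
 (s,S(222,262),(-1,1)),(s,S(66,257),(-1,-1)),(s,S(52,535),(1,-1)),(s,S(231,530),(1,1))]
def f(p):
    r=[]
    for c,uv,(a,b) in obsb: r+=list(np.subtract(proj(c,W(p,(p[3]+a*.1125,b*.06,.012))),uv))
    for c,uv,l in obs: r+=list(np.subtract(proj(c,W(p,l)),uv))
    for c,uv in((t,T(590,66)),(s,S(243,236))): r+=list(np.subtract(proj(c,W(p,(p[5],.072,.245-p[4]))),uv))
    return np.array(r)
r=least_squares(f,[.6,-.25,-.5,-.03,0.004,0],loss='soft_l1');p=r.x
print('stand',np.round(p,4));print(np.round(f(p),1).reshape(-1,2).tolist())
print('seat',W(p,(-.117,0,.25)),'block',W(p,(p[5],.072,.245-p[4])))
ob=[(t,(311.2,211.2),1),(t,(318.7,252.5),-1),(s,(322.5,242.5),1),(s,(358.7,252.5),-1)]
# top: up in image=+x world => end 1 = far +x
g=lambda q:np.concatenate([np.subtract(proj(c,(q[0]+k*q[3]*np.cos(q[2]),q[1]+k*q[3]*np.sin(q[2]),.15)),uv) for c,uv,k in ob2])
ob2=[(t,(311.2,211.2),1),(t,(318.7,252.5),-1),(s,(358.7,252.5),1),(s,(322.5,242.5),-1)]
r=least_squares(g,[.53,.05,0,.045]);print('bar',np.round(r.x,4),np.round(r.fun,1))
E
python3 fit.py
```

```text
stand [ 0.5444 -0.2469 -1.0141 -0.0525  0.0017  0.0026]
[[-0.7, -2.2], [-0.5, -1.1], [-0.1, -0.1], [1.9, -0.3], [0.2, -3.7], [-1.3, -0.4], [-2.1, 0.5], [-0.1, -0.4], [-1.1, -0.6], [-0.8, 0.5], [-0.1, -0.2], [-0.6, 0.0]]
seat [ 0.4826054  -0.14753172  0.25      ] block [ 0.60690528 -0.21098848  0.24327226]
bar [0.5345 0.0527 0.1516 0.0481] [-0.2 -0.7 -0.6 -0.8 -0.7 -0.2 -1.1  0.2]
```

The fit is good, with residuals around 1 px. The seat is at (0.483,-0.148), and the bar is at (0.5345,0.0527) with yaw 0.152. I'll raise the arm well above the stand, cross over to the pot, then turn.

```bash
python3 -m handwheel '[{"dp":[0,0,-23],"twist":[0,0,0],"jaw":85},{"dp":[0,0,-23],"twist":[0,0,0],"jaw":85},{"dp":[0,0,-23],"twist":[0,0,0],"jaw":85},{"dp":[0,0,-23],"twist":[0,0,0],"jaw":85},{"dp":[0,0,-23],"twist":[0,0,0],"jaw":85},{"dp":[22,-20.5,0],"twist":[0,0,0],"jaw":60},{"dp":[22,-20.5,0],"twist":[0,0,0],"jaw":60},{"dp":[22,-20.5,0],"twist":[0,0,0],"jaw":60},{"dp":[22,-20.5,0],"twist":[0,0,0],"jaw":60},{"dp":[22,-20.5,0],"twist":[0,0,0],"jaw":60},{"dp":[22,-20.5,0],"twist":[0,0,0],"jaw":60},{"dp":[22,-20.5,0],"twist":[0,0,0],"jaw":60}]'
python3 -m handwheel '[{"dp":[22,-20.5,0],"twist":[0,0,0],"jaw":60},{"dp":[22,-20.5,0],"twist":[0,0,0],"jaw":60},{"dp":[22,-20.5,0],"twist":[0,0,0],"jaw":60},{"dp":[22,-20.5,0],"twist":[0,0,0],"jaw":60},{"dp":[22,-20.5,0],"twist":[0,0,0],"jaw":60},{"dp":[22,-20.5,0],"twist":[0,0,0],"jaw":60},{"dp":[22,-20.5,0],"twist":[0,0,0],"jaw":60},{"dp":[22,-20.5,0],"twist":[0,0,0],"jaw":60},{"dp":[22,-20.5,0],"twist":[0,0,0],"jaw":60},{"dp":[22,-20.5,0],"twist":[0,0,0],"jaw":60},{"dp":[22,-20.5,0],"twist":[0,0,0],"jaw":60},{"dp":[22,-20.5,0],"twist":[0,0,0],"jaw":60}]'
python3 -m handwheel '[{"dp":[22,-20.5,0],"twist":[0,0,0],"jaw":60},{"dp":[22,-20.5,0],"twist":[0,0,0],"jaw":60},{"dp":[22,-20.5,0],"twist":[0,0,0],"jaw":60},{"dp":[22,-20.5,0],"twist":[0,0,0],"jaw":60},{"dp":[22,-20.5,0],"twist":[0,0,0],"jaw":60},{"dp":[0,0,0],"twist":[0,0,4],"jaw":60},{"dp":[0,0,0],"twist":[0,0,4],"jaw":60},{"dp":[0,0,0],"twist":[0,0,4],"jaw":60},{"dp":[0,0,0],"twist":[0,0,4],"jaw":60},{"dp":[0,0,0],"twist":[0,0,0],"jaw":60},{"dp":[0,0,0],"twist":[0,0,0],"jaw":60}]'
cat >> h.py <<'E'
from scipy.spatial.transform import Rotation as Ro
def goto(x,y,z,yaw):
    s=robot.get_state(); p=np.array(s['tcp_pos']);R=Ro.from_euler('xyz',s['orientation'])
    d=R.inv().apply(np.array([x,y,z])-p)*1000
    Rt=Ro.from_euler('xyz',[np.pi,0,yaw]); tw=(R.inv()*Rt).as_rotvec(degrees=True)
    print('t',s['time_s'],'tcp',np.round(p,4),'rpy',np.round(s['orientation'],3),'dp(before twist)',np.round(d,1),'dp(after twist)',np.round(Rt.inv().apply(np.array([x,y,z])-p)*1000,1),'twist',np.round(tw,2),'F',np.round(s['contact_force'],2),'w',s['grip_width'])
E
python3 -c "
from h import *
goto(.5592,.0565,.26,.1516)"
```

```text
time_s: 2.2
tcp_pos: [0.3622, -0.4172, 0.4191]
orientation: [3.141, -0.0, 0.431]
contact_force: [0.4, -0.4, -0.6]
grip_width: 0.06
time_s: 3.2
tcp_pos: [0.4993, -0.0835, 0.4192]
orientation: [3.141, -0.0, 0.431]
contact_force: [0.5, -0.3, -0.5]
grip_width: 0.0598
time_s: 4.12
tcp_pos: [0.5562, 0.0542, 0.419]
orientation: [3.141, -0.0, 0.154]
contact_force: [1.0, -0.3, 0.1]
grip_width: 0.0602
t 4.1167 tcp [0.5562 0.0542 0.419 ] rpy [ 3.141 -0.     0.154] dp(before twist) [  3.3  -1.8 159. ] dp(after twist) [  3.4  -1.8 159. ] twist [ 0.01 -0.    0.11] F [ 1.01 -0.28  0.09] w 0.06015125192170749
```

```bash
python3 -m handwheel '[{"dp":[1,-0.5,20],"twist":[0,0,0],"jaw":50},{"dp":[1,-0.5,20],"twist":[0,0,0],"jaw":50},{"dp":[1,-0.5,20],"twist":[0,0,0],"jaw":50},{"dp":[0,0,20],"twist":[0,0,0],"jaw":50},{"dp":[0,0,20],"twist":[0,0,0],"jaw":50},{"dp":[0,0,20],"twist":[0,0,0],"jaw":50},{"dp":[0,0,20],"twist":[0,0,0],"jaw":50},{"dp":[0,0,0],"twist":[0,0,0],"jaw":50}]'
python3 - <<'E'
from h import *
goto(.5592,.0565,.204,.1516)
s=robot.capture('scene');t=robot.capture('top')
a=cv2.resize(s['image'][150:310,270:430],None,fx=2.5,fy=2.5,interpolation=2)
b=cv2.resize(t['image'][155:315,235:395],None,fx=2.5,fy=2.5,interpolation=2)
save('crop3',np.hstack([a,b]))
E
```

```text
time_s: 4.78
tcp_pos: [0.557, 0.0555, 0.2752]
orientation: [-3.141, 0.007, 0.153]
contact_force: [-0.4, -0.3, 0.9]
grip_width: 0.0499
t 4.7833 tcp [0.557  0.0555 0.2752] rpy [-3.141  0.007  0.153] dp(before twist) [ 2.8 -0.7 71.2] dp(after twist) [ 2.3 -0.7 71.2] twist [-0.01  0.37  0.1 ] F [-0.41 -0.26  0.88] w 0.04994540663105663
```

View pics/crop3.png

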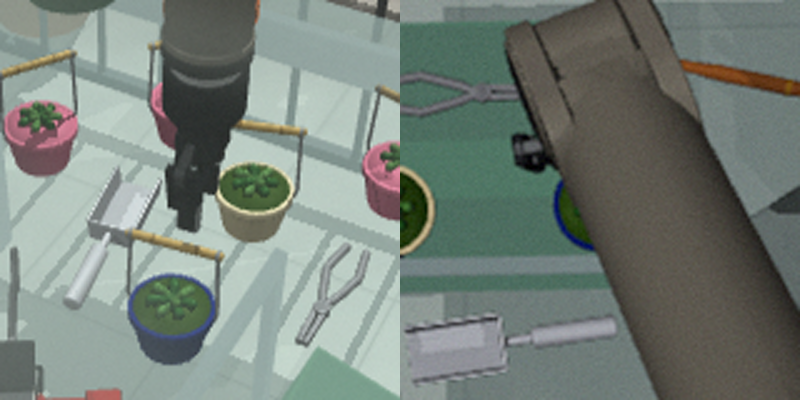

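The scene view shows the fingers above the far half of the bar, with the blue pot at crop (172,310). I'll go down and close.

```bash
python3 -m handwheel '[{"dp":[1,0,12],"twist":[0,0,0],"jaw":50},{"dp":[1,0,12],"twist":[0,0,0],"jaw":50},{"dp":[0,0,12],"twist":[0,0,0],"jaw":50},{"dp":[0,0,12],"twist":[0,0,0],"jaw":50},{"dp":[0,0,12],"twist":[0,0,0],"jaw":50},{"dp":[0,0,10],"twist":[0,0,0],"jaw":50},{"dp":[0,0,0],"twist":[0,0,0],"jaw":50},{"dp":[0,0,0],"twist":[0,0,0],"jaw":50},{"dp":[0,0,0],"twist":[0,0,0],"jaw":50}]'
python3 - <<'E'
from h import *
goto(.5592,.0565,.204,.1516)
F=[]
for i in range(8):
    s=robot.capture('scene'); st=robot.get_state();F.append(list(st['contact_force'])+list(st['ft_torque']))
print(np.round(np.mean(F,0),3),np.round(np.std(F,0),3))
a=cv2.resize(s['image'][190:300,280:400],None,fx=5,fy=5,interpolation=2)
save('crop4',a)
E
```

```text
time_s: 5.63
tcp_pos: [0.5612, 0.0566, 0.2092]
orientation: [-3.141, -0.001, 0.152]
contact_force: [-0.1, 0.4, 0.2]
grip_width: 0.0499
t 5.6333 tcp [0.5612 0.0566 0.2092] rpy [-3.141e+00 -1.000e-03  1.520e-01] dp(before twist) [-2.  -0.2  5.2] dp(after twist) [-2.  -0.2  5.2] twist [-0.01 -0.03 -0.  ] F [-0.06  0.43  0.18] w 0.04989802993158089
[-0.022 -0.114 -0.041  0.01   0.012 -0.013] [0.481 0.497 0.444 0.03  0.015 0.051]
```

View pics/crop4.png

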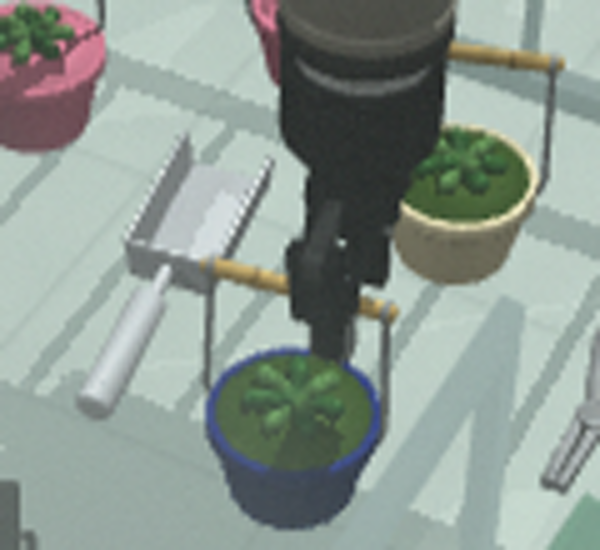

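The fingers straddle the bar at crop (330,290), between its centre and the far end. I'll close the jaws.

```bash
python3 -m handwheel '[{"dp":[-2,0,5],"twist":[0,0,0],"jaw":50},{"dp":[0,0,0],"twist":[0,0,0],"jaw":40},{"dp":[0,0,0],"twist":[0,0,0],"jaw":30},{"dp":[0,0,0],"twist":[0,0,0],"jaw":20},{"dp":[0,0,0],"twist":[0,0,0],"jaw":14},{"dp":[0,0,0],"twist":[0,0,0],"jaw":10},{"dp":[0,0,0],"twist":[0,0,0],"jaw":5},{"dp":[0,0,0],"twist":[0,0,0],"jaw":0},{"dp":[0,0,0],"twist":[0,0,0],"jaw":0},{"dp":[0,0,0],"twist":[0,0,0],"jaw":0},{"dp":[0,0,0],"twist":[0,0,0],"jaw":0}]'
python3 -m handwheel '[{"dp":[0,0,-2],"twist":[0,0,0],"jaw":0},{"dp":[0,0,-3],"twist":[0,0,0],"jaw":0},{"dp":[0,0,-4],"twist":[0,0,0],"jaw":0},{"dp":[0,0,-6],"twist":[0,0,0],"jaw":0},{"dp":[0,0,-6],"twist":[0,0,0],"jaw":0},{"dp":[0,0,-6],"twist":[0,0,0],"jaw":0},{"dp":[0,0,-4],"twist":[0,0,0],"jaw":0},{"dp":[0,0,-2],"twist":[0,0,0],"jaw":0},{"dp":[0,0,0],"twist":[0,0,0],"jaw":0},{"dp":[0,0,0],"twist":[0,0,0],"jaw":0},{"dp":[0,0,0],"twist":[0,0,0],"jaw":0}]'
cat >> h.py <<'E'
def avgF(n=8):
    F=[]
    for i in range(n):
        s=robot.capture('scene'); st=robot.get_state();F.append(list(st['contact_force'])+list(st['ft_torque']))
    print('avgF',np.round(np.mean(F,0),3)); return s
E
python3 - <<'E'
from h import *
s=avgF(12); goto(.5592,.0565,.204,.1516)
t=robot.capture('top')
a=cv2.resize(s['image'][170:290,290:410],None,fx=3.3,fy=3.3,interpolation=2)
b=cv2.resize(t['image'][175:295,255:375],None,fx=3.3,fy=3.3,interpolation=2)
save('crop5',np.hstack([a,b]))
E
```

```text
time_s: 6.95
tcp_pos: [0.559, 0.0563, 0.204]
orientation: [-3.141, -0.0, 0.152]
contact_force: [0.3, 1.7, 1.2]
grip_width: 0.0079
time_s: 7.87
tcp_pos: [0.5587, 0.056, 0.2366]
orientation: [3.142, 0.001, 0.151]
contact_force: [-0.4, -0.3, -4.5]
grip_width: 0.0078
avgF [ 0.029 -0.112 -4.532  0.022 -0.102  0.018]
t 8.4667 tcp [0.5589 0.0561 0.2369] rpy [3.142 0.    0.152] dp(before twist) [ 0.3 -0.3 32.9] dp(after twist) [ 0.3 -0.3 32.9] twist [ 0.  0. -0.] F [ 0.02  0.47 -4.42] w 0.007667553128950688
```

View pics/crop5.png

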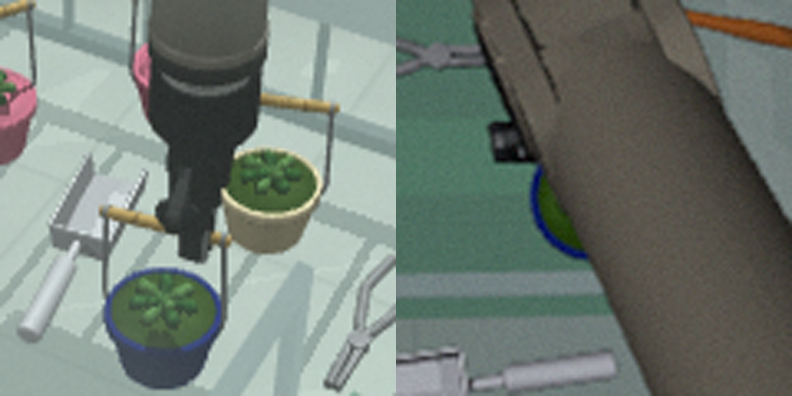

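The pot is lifted upright. It weighs about 4.49 N, so I predict a dip of about 53 mm. The moment of 0.11 Nm fits a grip 25 mm off centre. Now I'll raise it to insertion height, turn it and move it in front of the hook.

```bash
python3 -m handwheel '[{"dp":[0,0,-4],"twist":[0,0,-1],"jaw":0},{"dp":[0,0,-8],"twist":[0,0,-2],"jaw":0},{"dp":[0,0,-11],"twist":[0,0,-2.5],"jaw":0},{"dp":[0,0,-12],"twist":[0,0,-2.5],"jaw":0},{"dp":[0,0,-12],"twist":[0,0,-2.5],"jaw":0},{"dp":[0,0,-12],"twist":[0,0,-2.5],"jaw":0},{"dp":[0,0,-12],"twist":[0,0,-2.5],"jaw":0},{"dp":[0,0,-12],"twist":[0,0,-2.5],"jaw":0},{"dp":[0,0,-10],"twist":[0,0,-2.5],"jaw":0},{"dp":[0,0,-8],"twist":[0,0,-2],"jaw":0},{"dp":[0,0,-4],"twist":[0,0,-0.7],"jaw":0},{"dp":[0,0,0],"twist":[0,0,0],"jaw":0}]'
python3 -c "
from h import *
goto(.4615,-.0665,.342,.5567)"
```

```text
time_s: 9.52
tcp_pos: [0.5593, 0.0562, 0.343]
orientation: [3.141, -0.002, 0.557]
contact_force: [1.6, -0.2, -4.7]
grip_width: 0.0077
t 9.5167 tcp [0.5593 0.0562 0.343 ] rpy [ 3.141e+00 -2.000e-03  5.570e-01] dp(before twist) [-147.9   52.5    0.8] dp(after twist) [-147.9   52.6    1. ] twist [ 0.05 -0.1   0.  ] F [ 1.62 -0.21 -4.66] w 0.007692511700586695
```

```bash
python3 -m handwheel '[{"dp":[-3,1,0],"twist":[0,0,0],"jaw":0},{"dp":[-6,2,0],"twist":[0,0,0],"jaw":0},{"dp":[-9,3,0],"twist":[0,0,0],"jaw":0},{"dp":[-12,4,0],"twist":[0,0,0],"jaw":0},{"dp":[-12,4,0],"twist":[0,0,0],"jaw":0},{"dp":[-12,4.5,0],"twist":[0,0,0],"jaw":0},{"dp":[-12,4.5,0],"twist":[0,0,0],"jaw":0},{"dp":[-12,4.5,0],"twist":[0,0,0],"jaw":0},{"dp":[-12,4,0],"twist":[0,0,0],"jaw":0},{"dp":[-12,4,0],"twist":[0,0,0],"jaw":0},{"dp":[-12,4,0],"twist":[0,0,0],"jaw":0},{"dp":[-12,4,0],"twist":[0,0,0],"jaw":0}]'
python3 -m handwheel '[{"dp":[-10,4,0],"twist":[0,0,0],"jaw":0},{"dp":[-7,3,0],"twist":[0,0,0],"jaw":0},{"dp":[-4,2,1],"twist":[0,0,0],"jaw":0},{"dp":[0,0,0],"twist":[0,0,0],"jaw":0},{"dp":[0,0,0],"twist":[0,0,0],"jaw":0},{"dp":[0,0,0],"twist":[0,0,0],"jaw":0}]'
python3 - <<'E'
from h import *
goto(.4615,-.0665,.342,.5567)
s=robot.capture('scene')
t=robot.capture('top')
a=cv2.resize(s['image'][210:330,220:340],None,fx=3.3,fy=3.3,interpolation=2)
b=cv2.resize(t['image'][170:290,350:470],None,fx=3.3,fy=3.3,interpolation=2)
save('crop6',np.hstack([a,b]))
E
```

```text
time_s: 10.52
tcp_pos: [0.4738, -0.0487, 0.342]
orientation: [3.141, -0.0, 0.556]
contact_force: [-0.6, -0.2, -4.5]
grip_width: 0.0078
time_s: 11.02
tcp_pos: [0.4622, -0.0655, 0.341]
orientation: [-3.142, -0.001, 0.557]
contact_force: [-0.4, 0.3, -4.0]
grip_width: 0.0077
t 11.0167 tcp [ 0.4622 -0.0655  0.341 ] rpy [-3.142e+00 -1.000e-03  5.570e-01] dp(before twist) [-1.2  0.4 -1. ] dp(after twist) [-1.2  0.4 -1. ] twist [-0.01 -0.04  0.03] F [-0.41  0.32 -4.02] w 0.007730264500244061
```

View pics/crop6.png

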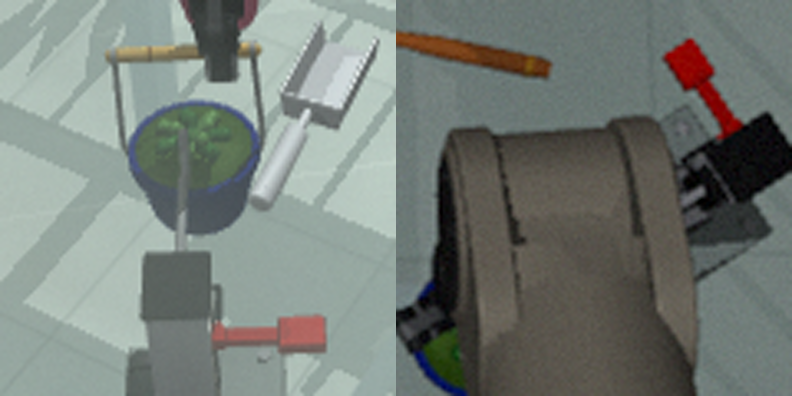

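The scene view looks along the hook. The bar spans crop (107,55) to (262,48), and the hook's line extended upward crosses it at about x=184.5, which is the bar's middle. I'll check the bar's height against the model before moving in.

Run:
```python
from h import *
s=robot.capture('scene')
st=robot.get_state();p=np.array(st['tcp_pos']);u=np.array([np.cos(.5567),np.sin(.5567),0])
b=p-.0248*u;b[2]-=.054
print(b,[np.round(proj(s,b+k*u),1) for k in(-.047,0,.047)],'obs',107/3.3+220,55/3.3+210,262/3.3+220,48/3.3+210)
print('hook tip pix',proj(s,(.5444-.14*.528,-.2469+.14*.849,.269)),'obs',183/3.3+220,125/3.3+210)
goto(.5037,-.1344,.341,.5567)
```

```text
[ 0.44111199 -0.07862057  0.28687918] [array([253.7, 226.1]), array([275.3, 225.4]), array([296.8, 224.7])] obs 252.42424242424244 226.66666666666666 299.3939393939394 224.54545454545456
hook tip pix (np.float64(274.72359205206766), np.float64(249.80024098838945)) obs 275.45454545454544 247.87878787878788
t 11.1667 tcp [ 0.4622 -0.0655  0.3409] rpy [-3.141 -0.     0.558] dp(before twist) [-1.2 80.4 -0.1] dp(after twist) [-1.1 80.4 -0.1] twist [-0.01 -0.01  0.05] F [-0.7   0.4  -5.35] w 0.007927784150108471
```

Height and line agree with the model to about 1 px. Moving in over the tip.

```bash
python3 -m handwheel '[{"dp":[0,3,0],"twist":[0,0,0],"jaw":0},{"dp":[0,5,0],"twist":[0,0,0],"jaw":0},{"dp":[0,7,0],"twist":[0,0,0],"jaw":0},{"dp":[0,8,0],"twist":[0,0,0],"jaw":0},{"dp":[0,8,0],"twist":[0,0,0],"jaw":0},{"dp":[0,8,0],"twist":[0,0,0],"jaw":0},{"dp":[0,8,0],"twist":[0,0,0],"jaw":0},{"dp":[0,8,0],"twist":[0,0,0],"jaw":0},{"dp":[0,8,0],"twist":[0,0,0],"jaw":0},{"dp":[0,7,0],"twist":[0,0,0],"jaw":0},{"dp":[-0.5,5,0],"twist":[0,0,0],"jaw":0},{"dp":[-0.5,3,0],"twist":[0,0,0],"jaw":0}]'
python3 -m handwheel '[{"dp":[0,1,0],"twist":[0,0,0],"jaw":0},{"dp":[0,0,0],"twist":[0,0,0],"jaw":0},{"dp":[0,0,0],"twist":[0,0,0],"jaw":0},{"dp":[0,0,0],"twist":[0,0,0],"jaw":0}]'
python3 - <<'E'
from h import *
goto(.5037,-.1344,.341,.5567)
s=avgF(8)
t=robot.capture('top')
a=cv2.resize(s['image'][210:330,220:340],None,fx=4,fy=4,interpolation=2)
b=cv2.resize(t['image'][170:290,350:450],None,fx=3,fy=4,interpolation=2)
save('crop7',np.hstack([a,b]))
E
```

```text
time_s: 12.17
tcp_pos: [0.5025, -0.1336, 0.3408]
orientation: [-3.142, 0.0, 0.556]
contact_force: [0.3, -0.5, -4.6]
grip_width: 0.0078
time_s: 12.5
tcp_pos: [0.5026, -0.1333, 0.3409]
orientation: [-3.141, 0.0, 0.557]
contact_force: [0.1, -0.8, -5.2]
grip_width: 0.0076
t 12.5 tcp [ 0.5026 -0.1333  0.3409] rpy [-3.141  0.     0.557] dp(before twist) [ 0.4  1.6 -0.1] dp(after twist) [ 0.4  1.6 -0.1] twist [-0.01  0.    0.02] F [ 0.05 -0.76 -5.15] w 0.007638147309069334
avgF [-1.050e-01  1.230e-01 -4.654e+00  5.500e-02 -9.100e-02  2.000e-03]
```

View pics/crop7.png

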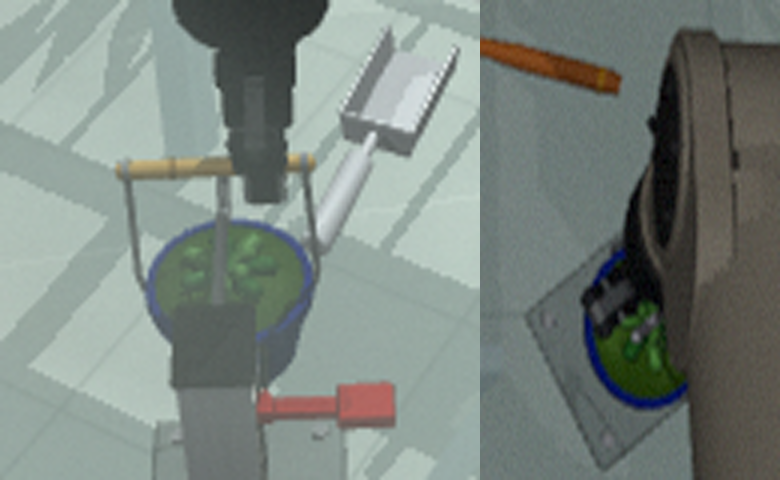

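The bar is over the trough. The hook crosses it at crop x≈224, and the bar's middle is at 217, so I need about 3 mm toward the grip side. I'll shift, then lower slowly.

```bash
python3 -m handwheel '[{"dp":[1,0.5,0],"twist":[0,0,0],"jaw":0},{"dp":[1.5,0.5,2],"twist":[0,0,0],"jaw":0},{"dp":[0,0,3],"twist":[0,0,0],"jaw":0},{"dp":[0,0,4],"twist":[0,0,0],"jaw":0},{"dp":[0,0,4],"twist":[0,0,0],"jaw":0},{"dp":[0,0,4],"twist":[0,0,0],"jaw":0},{"dp":[0,0,3],"twist":[0,0,0],"jaw":0},{"dp":[0,0,2],"twist":[0,0,0],"jaw":0},{"dp":[0,0,1],"twist":[0,0,0],"jaw":0},{"dp":[0,0,0],"twist":[0,0,0],"jaw":0},{"dp":[0,0,0],"twist":[0,0,0],"jaw":0}]'
python3 - <<'E'
from h import *
goto(.5037,-.1344,.341,.5567)
s=robot.capture('scene')
a=cv2.resize(s['image'][210:330,220:340],None,fx=5,fy=5,interpolation=2)
save('crop8',a)
E
```

```text
time_s: 13.87
tcp_pos: [0.5054, -0.1333, 0.318]
orientation: [3.142, -0.0, 0.556]
contact_force: [0.2, 1.1, -3.9]
grip_width: 0.008
t 13.8667 tcp [ 0.5054 -0.1333  0.318 ] rpy [ 3.142 -0.     0.556] dp(before twist) [ -2.1   0.1 -23. ] dp(after twist) [ -2.1   0.1 -23. ] twist [ 0.01 -0.01 -0.02] F [ 0.23  1.13 -3.94] w 0.008000745185769322
```

View pics/crop8.png

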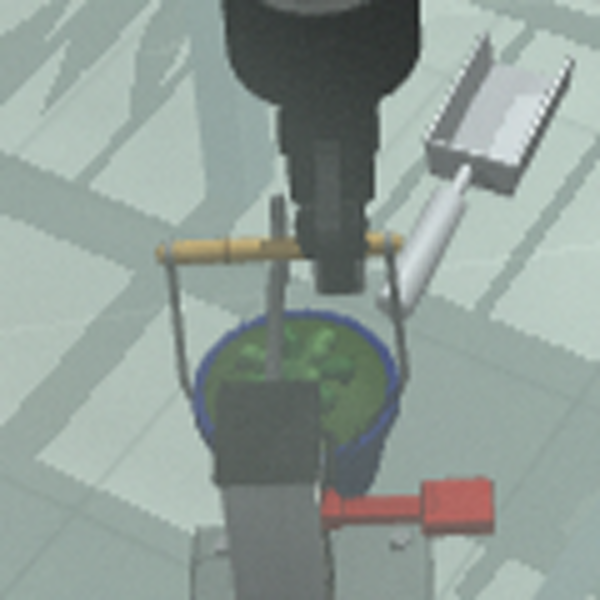

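The tip now stands behind the bar, and the hook crosses at x≈278 against a bar middle of 281, so it is centred. Lowering slowly onto the hook.

```bash
python3 -m handwheel '[{"dp":[0,0,1.5],"twist":[0,0,0],"jaw":0},{"dp":[0,0,1.5],"twist":[0,0,0],"jaw":0},{"dp":[0,0,1.5],"twist":[0,0,0],"jaw":0},{"dp":[0,0,1.5],"twist":[0,0,0],"jaw":0},{"dp":[0,0,1.5],"twist":[0,0,0],"jaw":0},{"dp":[0,0,1.5],"twist":[0,0,0],"jaw":0},{"dp":[0,0,1.5],"twist":[0,0,0],"jaw":0},{"dp":[0,0,1.5],"twist":[0,0,0],"jaw":0},{"dp":[0,0,1.5],"twist":[0,0,0],"jaw":0},{"dp":[0,0,1.5],"twist":[0,0,0],"jaw":0},{"dp":[0,0,1.5],"twist":[0,0,0],"jaw":0},{"dp":[0,0,1.5],"twist":[0,0,0],"jaw":0}]'
python3 -m handwheel '[{"dp":[0,0,1.5],"twist":[0,0,0],"jaw":0},{"dp":[0,0,1.5],"twist":[0,0,0],"jaw":0},{"dp":[0,0,1.5],"twist":[0,0,0],"jaw":0},{"dp":[0,0,1.5],"twist":[0,0,0],"jaw":0},{"dp":[0,0,1.5],"twist":[0,0,0],"jaw":0},{"dp":[0,0,1.5],"twist":[0,0,0],"jaw":0},{"dp":[0,0,1.5],"twist":[0,0,0],"jaw":0},{"dp":[0,0,1.5],"twist":[0,0,0],"jaw":0},{"dp":[0,0,1.5],"twist":[0,0,0],"jaw":0},{"dp":[0,0,1.5],"twist":[0,0,0],"jaw":0},{"dp":[0,0,1],"twist":[0,0,0],"jaw":0},{"dp":[0,0,0],"twist":[0,0,0],"jaw":0}]'
python3 - <<'E'
from h import *
goto(.5037,-.1344,.341,.5567)
s=avgF(8)
a=cv2.resize(s['image'][210:330,220:340],None,fx=5,fy=5,interpolation=2)
save('crop9',a)
goto(.5037,-.1344,.341,.5567)
E
```

```text
time_s: 14.92
tcp_pos: [0.5054, -0.1332, 0.2998]
orientation: [3.142, -0.0, 0.556]
contact_force: [-0.7, 0.4, -4.7]
grip_width: 0.0078
time_s: 15.92
tcp_pos: [0.5053, -0.1331, 0.2837]
orientation: [-3.141, 0.0, 0.557]
contact_force: [-1.6, 1.1, -3.2]
grip_width: 0.0079
t 15.9167 tcp [ 0.5053 -0.1331  0.2837] rpy [-3.141  0.     0.557] dp(before twist) [ -2.    0.3 -57.3] dp(after twist) [ -2.    0.3 -57.3] twist [-0.02  0.01 -0.01] F [-1.59  1.12 -3.24] w 0.007874262505558107
avgF [-1.208  1.679 -2.186  0.359  0.194 -0.075]
t 16.3167 tcp [ 0.5053 -0.1331  0.2839] rpy [-3.141  0.     0.556] dp(before twist) [ -2.    0.2 -57.1] dp(after twist) [ -2.    0.2 -57.1] twist [-0.01  0.   -0.01] F [-1.53  2.21 -2.55] w 0.007684440432326325
```

View pics/crop9.png

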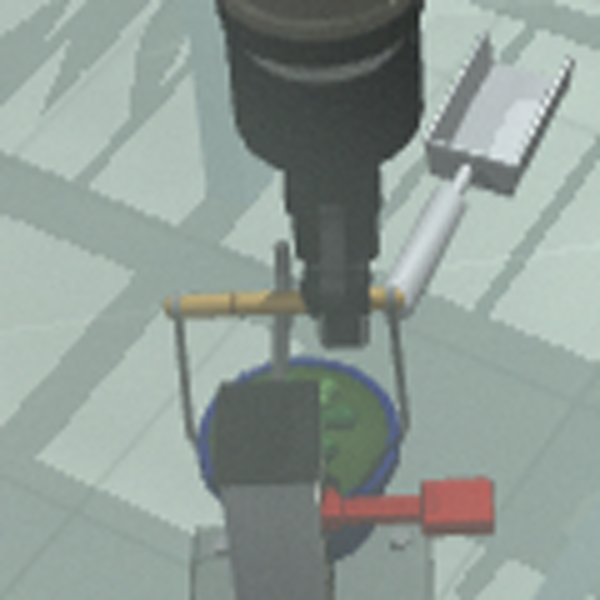

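The force along the stand's -x is 2.1 N, so the bar is riding on the inner (column-side) slope of the trough. I'll shift it outward gently.

```bash
python3 -m handwheel '[{"dp":[0,-0.5,0],"twist":[0,0,0],"jaw":0},{"dp":[0,-0.5,0],"twist":[0,0,0],"jaw":0},{"dp":[0,-0.5,0],"twist":[0,0,0],"jaw":0},{"dp":[0,-0.5,0],"twist":[0,0,0],"jaw":0},{"dp":[0,-0.5,0],"twist":[0,0,0],"jaw":0},{"dp":[0,-0.5,0],"twist":[0,0,0],"jaw":0},{"dp":[0,0,0],"twist":[0,0,0],"jaw":0}]'
python3 - <<'E'
from h import *
s=avgF(8)
goto(.5037,-.1344,.341,.5567)
E
```

```text
time_s: 16.9
tcp_pos: [0.5037, -0.1305, 0.2839]
orientation: [-3.141, 0.0, 0.557]
contact_force: [-0.3, 1.3, -2.8]
grip_width: 0.0077
avgF [-0.821  1.573 -2.29   0.364  0.154 -0.066]
t 17.3 tcp [ 0.5037 -0.1306  0.2838] rpy [-3.141  0.     0.557] dp(before twist) [ -2.1   3.2 -57.2] dp(after twist) [ -2.1   3.2 -57.2] twist [-0.01  0.   -0.01] F [-0.8   2.38 -2.91] w 0.008134328513932964
```

```bash
python3 -m handwheel '[{"dp":[0,-0.7,0],"twist":[0,0,0],"jaw":0},{"dp":[0,-0.7,0],"twist":[0,0,0],"jaw":0},{"dp":[0,-0.7,0],"twist":[0,0,0],"jaw":0},{"dp":[0,-0.7,0],"twist":[0,0,0],"jaw":0},{"dp":[0,-0.7,0],"twist":[0,0,0],"jaw":0},{"dp":[0,-0.5,0],"twist":[0,0,0],"jaw":0},{"dp":[0,0,0],"twist":[0,0,0],"jaw":0}]'
python3 - <<'E'
from h import *
s=avgF(10)
t=robot.capture('top')
a=cv2.resize(s['image'][210:330,220:340],None,fx=4,fy=4,interpolation=2)
b=cv2.resize(t['image'][190:290,370:470],None,fx=3,fy=4.8,interpolation=2)
save('crop10',np.hstack([a,b]))
goto(.5037,-.1344,.341,.5567)
E
```

```text
time_s: 17.88
tcp_pos: [0.5017, -0.1274, 0.284]
orientation: [3.141, -0.0, 0.556]
contact_force: [-0.0, 1.0, -2.4]
grip_width: 0.0078
avgF [-0.032  0.056 -2.62   0.033 -0.038 -0.006]
t 18.4333 tcp [ 0.5017 -0.1274  0.2839] rpy [ 3.141 -0.     0.556] dp(before twist) [ -2.    7.  -57.1] dp(after twist) [ -2.    7.  -57.1] twist [ 0.01 -0.   -0.02] F [ 0.62 -0.1  -2.84] w 0.007500884341739085
```

View pics/crop10.png

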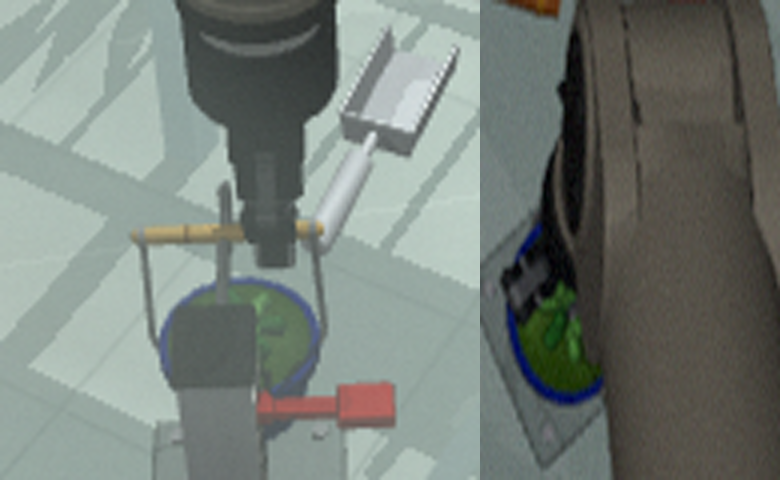

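The lateral force is gone. The hook carries about 1.9 N with the bar in the trough bottom. Lowering further.

```bash
python3 -m handwheel '[{"dp":[0,0,0.8],"twist":[0,0,0],"jaw":0},{"dp":[0,0,1.5],"twist":[0,0,0],"jaw":0},{"dp":[0,0,1.5],"twist":[0,0,0],"jaw":0},{"dp":[0,0,1.5],"twist":[0,0,0],"jaw":0},{"dp":[0,0,1.5],"twist":[0,0,0],"jaw":0},{"dp":[0,0,1.5],"twist":[0,0,0],"jaw":0},{"dp":[0,0,1.5],"twist":[0,0,0],"jaw":0},{"dp":[0,0,1.5],"twist":[0,0,0],"jaw":0},{"dp":[0,0,1.5],"twist":[0,0,0],"jaw":0},{"dp":[0,0,1.5],"twist":[0,0,0],"jaw":0},{"dp":[0,0,1.5],"twist":[0,0,0],"jaw":0},{"dp":[0,0,1.5],"twist":[0,0,0],"jaw":0}]'
python3 -m handwheel '[{"dp":[0,0,1.5],"twist":[0,0,0],"jaw":0},{"dp":[0,0,1.5],"twist":[0,0,0],"jaw":0},{"dp":[0,0,1.5],"twist":[0,0,0],"jaw":0},{"dp":[0,0,1.5],"twist":[0,0,0],"jaw":0},{"dp":[0,0,1.5],"twist":[0,0,0],"jaw":0},{"dp":[0,0,0.7],"twist":[0,0,0],"jaw":0},{"dp":[0,0,0],"twist":[0,0,0],"jaw":0},{"dp":[0,0,0],"twist":[0,0,0],"jaw":0},{"dp":[0,0,0],"twist":[0,0,0],"jaw":0}]'
python3 - <<'E'
from h import *
s=avgF(20)
goto(.5037,-.1344,.341,.5567)
E
```

```text
time_s: 19.43
tcp_pos: [0.5017, -0.1273, 0.2665]
orientation: [3.141, -0.0, 0.556]
contact_force: [-0.1, -0.7, -1.4]
grip_width: 0.0078
time_s: 20.18
tcp_pos: [0.5017, -0.1273, 0.2585]
orientation: [3.142, -0.0, 0.556]
contact_force: [-0.1, -0.9, 0.4]
grip_width: 0.0075
avgF [-0.047 -0.375 -0.731 -0.058 -0.006  0.008]
t 21.1833 tcp [ 0.5017 -0.1273  0.2584] rpy [ 3.142 -0.     0.556] dp(before twist) [ -2.1   7.1 -82.6] dp(after twist) [ -2.1   7.1 -82.6] twist [ 0.   -0.   -0.01] F [-0.24  0.35 -0.58] w 0.008037048081828875
```

```bash
python3 -m handwheel '[{"dp":[0,0,0.7],"twist":[0,0,0],"jaw":0},{"dp":[0,0,1],"twist":[0,0,0],"jaw":0},{"dp":[0,0,1],"twist":[0,0,0],"jaw":0},{"dp":[0,0,1],"twist":[0,0,0],"jaw":0},{"dp":[0,0,1],"twist":[0,0,0],"jaw":0},{"dp":[0,0,1],"twist":[0,0,0],"jaw":0},{"dp":[0,0,0.8],"twist":[0,0,0],"jaw":0},{"dp":[0,0,0.5],"twist":[0,0,0],"jaw":0},{"dp":[0,0,0],"twist":[0,0,0],"jaw":0},{"dp":[0,0,0],"twist":[0,0,0],"jaw":0},{"dp":[0,0,0],"twist":[0,0,0],"jaw":0}]'
python3 - <<'E'
from h import *
s=avgF(40)
goto(.5037,-.1344,.341,.5567)
a=cv2.resize(s['image'][210:330,220:340],None,fx=5,fy=5,interpolation=2)
save('crop11',a)
E
```

```text
time_s: 22.1
tcp_pos: [0.5017, -0.1273, 0.2514]
orientation: [-3.142, -0.0, 0.556]
contact_force: [0.4, -0.5, -0.0]
grip_width: 0.0075
avgF [ 0.149 -0.133 -0.056 -0.044 -0.051  0.004]
t 24.1 tcp [ 0.5017 -0.1273  0.2514] rpy [-3.142  0.     0.556] dp(before twist) [ -2.    7.1 -89.6] dp(after twist) [ -2.    7.1 -89.6] twist [-0.    0.   -0.02] F [-0.32 -0.55  0.18] w 0.007901030668245407
```

View pics/crop11.png

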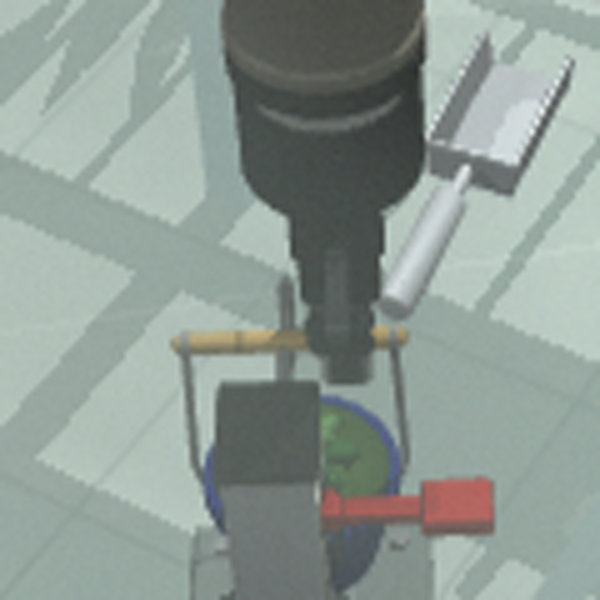

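Residual force is about 0 N, and the bar height of 0.197 m matches the predicted 53 mm dip. I'll open the fingers gradually.

```bash
python3 -m handwheel '[{"dp":[0,0,0],"twist":[0,0,0],"jaw":6},{"dp":[0,0,0],"twist":[0,0,0],"jaw":7},{"dp":[0,0,0],"twist":[0,0,0],"jaw":8},{"dp":[0,0,0],"twist":[0,0,0],"jaw":8.5},{"dp":[0,0,0],"twist":[0,0,0],"jaw":9},{"dp":[0,0,0],"twist":[0,0,0],"jaw":9.5},{"dp":[0,0,0],"twist":[0,0,0],"jaw":10},{"dp":[0,0,0],"twist":[0,0,0],"jaw":10.5},{"dp":[0,0,0],"twist":[0,0,0],"jaw":11},{"dp":[0,0,0],"twist":[0,0,0],"jaw":12},{"dp":[0,0,0],"twist":[0,0,0],"jaw":13},{"dp":[0,0,0],"twist":[0,0,0],"jaw":14}]'
python3 -m handwheel '[{"dp":[0,0,0],"twist":[0,0,0],"jaw":16},{"dp":[0,0,0],"twist":[0,0,0],"jaw":19},{"dp":[0,0,0],"twist":[0,0,0],"jaw":22},{"dp":[0,0,0],"twist":[0,0,0],"jaw":25},{"dp":[0,0,0],"twist":[0,0,0],"jaw":28},{"dp":[0,0,0],"twist":[0,0,0],"jaw":32},{"dp":[0,0,0],"twist":[0,0,0],"jaw":36},{"dp":[0,0,0],"twist":[0,0,0],"jaw":36}]'
python3 - <<'E'
from h import *
s=avgF(10);t=robot.capture('top')
goto(.5037,-.1344,.341,.5567)
a=cv2.resize(s['image'][210:330,220:340],None,fx=4,fy=4,interpolation=2)
b=cv2.resize(t['image'][190:290,370:470],None,fx=3,fy=4.8,interpolation=2)
save('crop12',np.hstack([a,b]))
E
```

```text
time_s: 25.1
tcp_pos: [0.5017, -0.1273, 0.2514]
orientation: [-3.142, 0.0, 0.556]
contact_force: [-0.2, 0.8, -0.1]
grip_width: 0.0139
time_s: 25.77
tcp_pos: [0.5017, -0.1273, 0.2514]
orientation: [-3.142, -0.0, 0.556]
contact_force: [-0.4, 0.5, -0.4]
grip_width: 0.0359
avgF [-0.165  0.081 -0.105 -0.005 -0.006 -0.017]
t 26.3167 tcp [ 0.5017 -0.1273  0.2514] rpy [ 3.142 -0.     0.556] dp(before twist) [ -2.    7.1 -89.6] dp(after twist) [ -2.    7.1 -89.6] twist [ 0.   -0.   -0.02] F [0.63 1.24 0.06] w 0.03600615424413743
```

View pics/crop12.png

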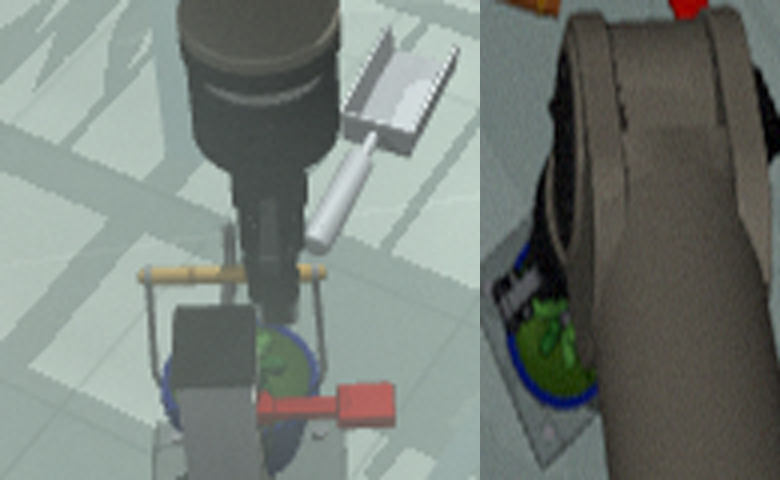

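The pot hangs free, with its bar ends at crop (142,275) and (322,271). Retreating straight up.

```bash
python3 -m handwheel '[{"dp":[0,0,-3],"twist":[0,0,0],"jaw":36},{"dp":[0,0,-5],"twist":[0,0,0],"jaw":36},{"dp":[0,0,-8],"twist":[0,0,0],"jaw":36},{"dp":[0,0,-10],"twist":[0,0,0],"jaw":36},{"dp":[0,0,-14],"twist":[0,0,0],"jaw":36},{"dp":[0,0,-18],"twist":[0,0,0],"jaw":36},{"dp":[0,0,-18],"twist":[0,0,0],"jaw":30},{"dp":[0,0,-18],"twist":[0,0,0],"jaw":20},{"dp":[0,0,-18],"twist":[0,0,0],"jaw":10},{"dp":[0,0,-15],"twist":[0,0,0],"jaw":0},{"dp":[0,0,-8],"twist":[0,0,0],"jaw":0},{"dp":[0,0,0],"twist":[0,0,0],"jaw":0}]'
python3 - <<'E'
from h import *
s=robot.capture('scene')
s=robot.capture('scene');t=robot.capture('top')
goto(.6069,-.2110,.32,.5567)
a=cv2.resize(s['image'][210:330,220:340],None,fx=4,fy=4,interpolation=2)
b=cv2.resize(t['image'][160:260,370:470],None,fx=3,fy=4.8,interpolation=2)
save('crop13',np.hstack([a,b]))
E
```

```text
time_s: 27.32
tcp_pos: [0.5025, -0.1273, 0.3891]
orientation: [3.138, -0.003, 0.556]
contact_force: [0.3, 0.3, 1.0]
grip_width: -0.0001
t 27.4667 tcp [ 0.5013 -0.1273  0.3857] rpy [-3.141e+00  1.000e-03  5.560e-01] dp(before twist) [ 45.6 126.9  65.6] dp(after twist) [ 45.5 126.9  65.7] twist [-0.04  0.05 -0.02] F [-0.07 -0.45 -0.7 ] w -0.00012332790104360776
```

View pics/crop13.png

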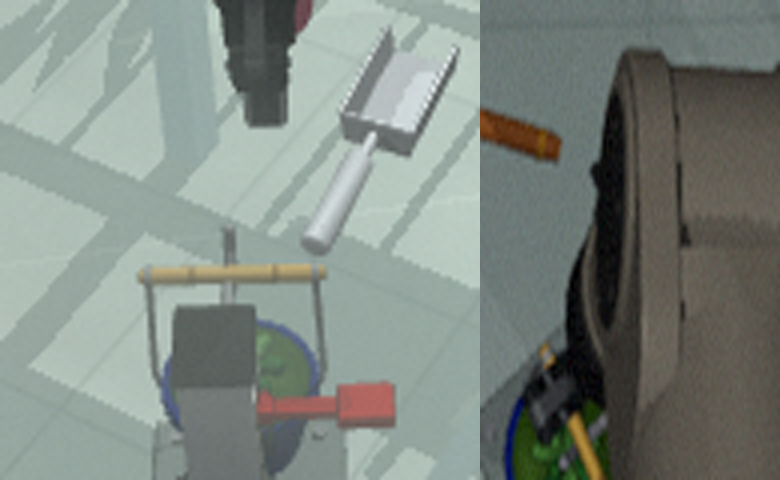

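The hanging pot did not change after release. With shut fingers I'll move over the marker block, keeping the yaw so the gripper body clears the column.

```bash
python3 -m handwheel '[{"dp":[2,5,0],"twist":[0,0,0],"jaw":0},{"dp":[5,13,0],"twist":[0,0,0],"jaw":0},{"dp":[7,18,0],"twist":[0,0,0],"jaw":0},{"dp":[7,18,0],"twist":[0,0,0],"jaw":0},{"dp":[7,18,0],"twist":[0,0,0],"jaw":0},{"dp":[7,18,0],"twist":[0,0,0],"jaw":0},{"dp":[7,18,0],"twist":[0,0,0],"jaw":0},{"dp":[5,13,0],"twist":[0,0,0],"jaw":0},{"dp":[2.5,6,0],"twist":[0,0,0],"jaw":0},{"dp":[0,0,0],"twist":[0,0,0],"jaw":0},{"dp":[0,0,0],"twist":[0,0,0],"jaw":0}]'
python3 - <<'E'
from h import *
s=robot.capture('scene');t=robot.capture('top')
goto(.6103,-.2089,.325,.5567)
a=cv2.resize(s['image'][210:310,230:330],None,fx=6,fy=6,interpolation=2)
save('crop14',a)
E
```

```text
time_s: 28.38
tcp_pos: [0.6105, -0.2087, 0.3855]
orientation: [-3.14, 0.001, 0.557]
contact_force: [-0.0, 0.6, -0.2]
grip_width: -0.0001
t 28.4833 tcp [ 0.6103 -0.2082  0.3862] rpy [-3.141  0.     0.557] dp(before twist) [-0.3  0.6 61.2] dp(after twist) [-0.4  0.6 61.2] twist [-0.04  0.02  0.03] F [ 0.39 -0.12 -0.01] w 8.138495703685046e-05
```

View pics/crop14.png

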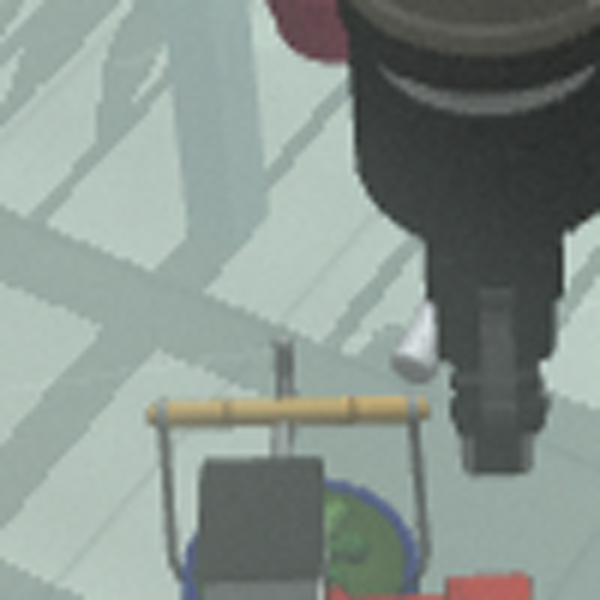

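The fingers stand over the red block (tips at crop x≈498, block middle about 490). I'll lower to touch, then push slowly, stopping short to check.

```bash
python3 -m handwheel '[{"dp":[0,0,5],"twist":[0,0,0],"jaw":0},{"dp":[0,0,10],"twist":[0,0,0],"jaw":0},{"dp":[0,0,12],"twist":[0,0,0],"jaw":0},{"dp":[0,0,12],"twist":[0,0,0],"jaw":0},{"dp":[0,0,10],"twist":[0,0,0],"jaw":0},{"dp":[0,0,6],"twist":[0,0,0],"jaw":0},{"dp":[0,0,4],"twist":[0,0,0],"jaw":0},{"dp":[0,0,2.5],"twist":[0,0,0],"jaw":0},{"dp":[0,0,2],"twist":[0,0,0],"jaw":0},{"dp":[0,0,2],"twist":[0,0,0],"jaw":0},{"dp":[0,0,2],"twist":[0,0,0],"jaw":0},{"dp":[0,0,2],"twist":[0,0,0],"jaw":0}]'
python3 -m handwheel '[{"dp":[0,0,2],"twist":[0,0,0],"jaw":0},{"dp":[0,0,2],"twist":[0,0,0],"jaw":0},{"dp":[0,0,2],"twist":[0,0,0],"jaw":0},{"dp":[0,0,2],"twist":[0,0,0],"jaw":0}]'
python3 - <<'E'
from h import *
s=avgF(4)
goto(.6103,-.2089,.265,.5567)
a=cv2.resize(s['image'][230:330,230:330],None,fx=6,fy=6,interpolation=2)
save('crop15',a)
E
```

```text
time_s: 29.48
tcp_pos: [0.611, -0.209, 0.3171]
orientation: [3.141, -0.001, 0.556]
contact_force: [-0.5, 0.3, -0.3]
grip_width: 0.0
time_s: 29.82
tcp_pos: [0.611, -0.209, 0.3091]
orientation: [3.141, -0.001, 0.556]
contact_force: [-0.3, 1.2, 3.1]
grip_width: -0.0
avgF [ 0.306 -0.161  0.572 -0.007 -0.11  -0.017]
t 30.0167 tcp [ 0.6107 -0.209   0.3086] rpy [-3.141  0.     0.556] dp(before twist) [-0.3 -0.3 43.6] dp(after twist) [-0.3 -0.3 43.6] twist [-0.02  0.02 -0.01] F [-0.6   0.25  0.73] w 0.00022400893718872204
```

View pics/crop15.png

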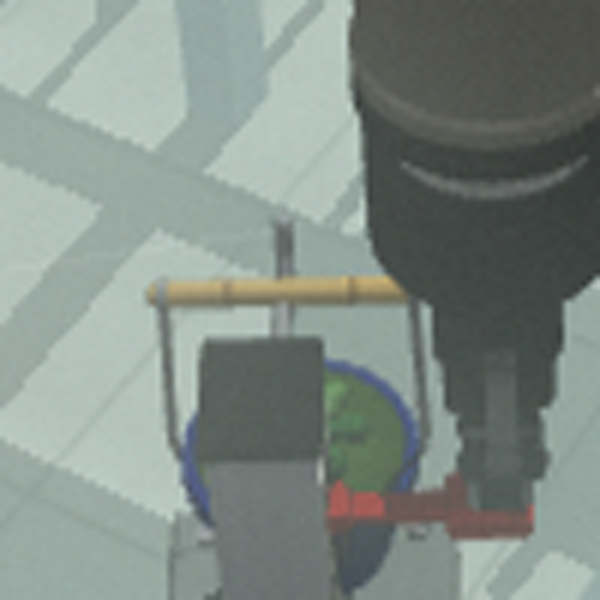

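The fingers are on the block and it moves at about 3 N. The gripper body clears the column cap by about 40 crop px, around 14 mm. Continuing.

```bash
python3 -m handwheel '[{"dp":[0,0,1],"twist":[0,0,0],"jaw":0},{"dp":[0,0,2],"twist":[0,0,0],"jaw":0},{"dp":[0,0,2],"twist":[0,0,0],"jaw":0},{"dp":[0,0,2],"twist":[0,0,0],"jaw":0},{"dp":[0,0,2],"twist":[0,0,0],"jaw":0},{"dp":[0,0,2],"twist":[0,0,0],"jaw":0},{"dp":[0,0,2],"twist":[0,0,0],"jaw":0},{"dp":[0,0,2],"twist":[0,0,0],"jaw":0},{"dp":[0,0,2],"twist":[0,0,0],"jaw":0},{"dp":[0,0,2],"twist":[0,0,0],"jaw":0}]'
python3 -m handwheel '[{"dp":[0,0,2],"twist":[0,0,0],"jaw":0},{"dp":[0,0,2],"twist":[0,0,0],"jaw":0},{"dp":[0,0,2],"twist":[0,0,0],"jaw":0},{"dp":[0,0,2],"twist":[0,0,0],"jaw":0},{"dp":[0,0,2],"twist":[0,0,0],"jaw":0},{"dp":[0,0,2],"twist":[0,0,0],"jaw":0},{"dp":[0,0,2],"twist":[0,0,0],"jaw":0},{"dp":[0,0,2],"twist":[0,0,0],"jaw":0},{"dp":[0,0,1],"twist":[0,0,0],"jaw":0},{"dp":[0,0,0],"twist":[0,0,0],"jaw":0}]'
python3 - <<'E'
from h import *
s=avgF(4)
goto(.6103,-.2089,.265,.5567)
a=cv2.resize(s['image'][250:330,240:340],None,fx=7,fy=7,interpolation=2)
save('crop16',a)
E
```

```text
time_s: 30.85
tcp_pos: [0.6107, -0.2089, 0.2896]
orientation: [-3.141, 0.0, 0.556]
contact_force: [-1.3, 0.6, 3.0]
grip_width: -0.0001
time_s: 31.68
tcp_pos: [0.6108, -0.209, 0.2725]
orientation: [-3.142, -0.0, 0.556]
contact_force: [0.0, -0.1, 0.3]
grip_width: -0.0001
avgF [-0.009 -0.379 -0.089 -0.014 -0.009 -0.018]
t 31.8833 tcp [ 0.6109 -0.209   0.2728] rpy [ 3.141 -0.     0.556] dp(before twist) [-0.4 -0.4  7.8] dp(after twist) [-0.4 -0.4  7.8] twist [ 0.01 -0.01 -0.01] F [-0.89 -0.35  0.07] w -6.733903272853551e-06
```

View pics/crop16.png

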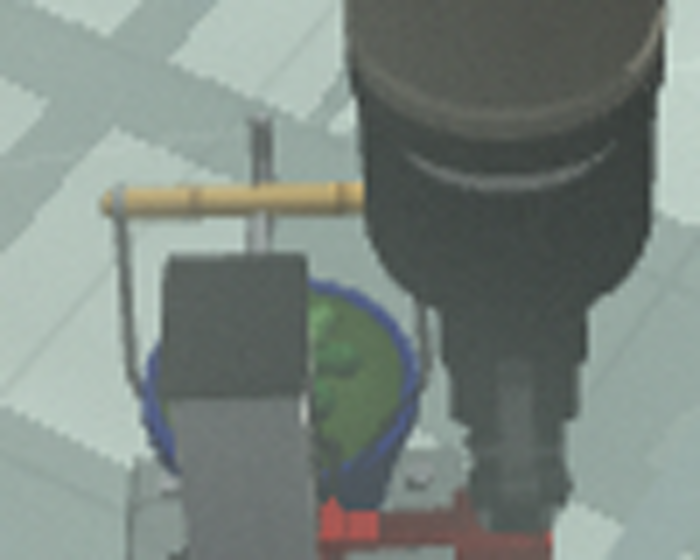

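The push is going well: the marker is at about 45 mm by the arm's height. Before the last few mm I'll measure the dip from the image displacement of the hook.

Run:
```python
from h import *
s=robot.capture('scene')
old=cv2.imread('pics/scene0.png')[...,::-1]
# subpixel: hook tip column profile, old vs new
for d in (.045,.05,.053,.056,.06):
    p=np.array((.5444-.14*.528,-.2469+.14*.849,.269)); q=p-[0,0,d]
    b=np.array((.5444-.117*.528,-.2469+.117*.849,.25-d));
    print(d,np.round(np.subtract(proj(s,q),proj(s,p)),2),'bar mid',np.round(proj(s,b),2))
A=cv2.resize(old[230:290,255:305],None,fx=8,fy=8,interpolation=2);B=cv2.resize(s['image'][230:290,255:305],None,fx=8,fy=8,interpolation=2)
save('crop17',np.hstack([A,B]))
```

```text
0.045 [ 1.4  14.48] bar mid [276.47 277.91]
0.05 [ 1.55 16.03] bar mid [276.62 279.43]
0.053 [ 1.63 16.96] bar mid [276.71 280.33]
0.056 [ 1.72 17.89] bar mid [276.8  281.23]
0.06 [ 1.84 19.11] bar mid [276.92 282.43]
```

View pics/crop17.png

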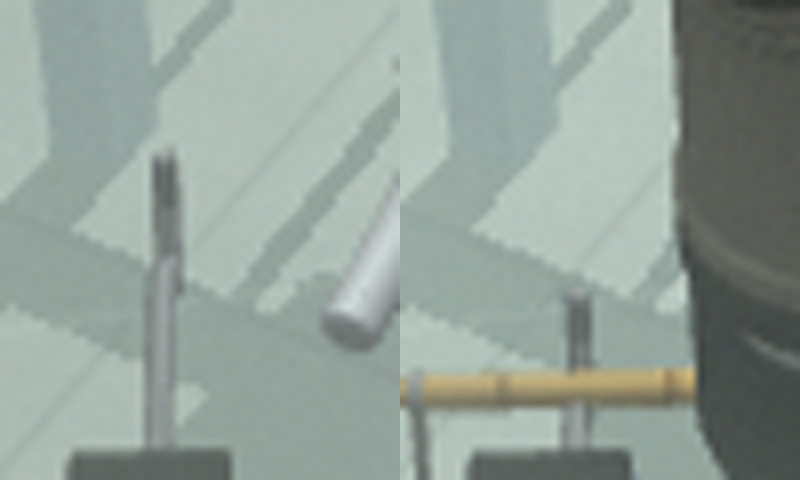

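Run:
```python
from h import *
old=cv2.imread('pics/scene0.png',0).astype(np.float32)
N=np.mean([cv2.cvtColor(robot.capture('scene')['image'],cv2.COLOR_RGB2GRAY).astype(np.float32) for _ in range(5)],0)
def edge(I,x0,x1,y0,y1):
    # darkness below background, averaged over rod columns
    return I[y0:y1,x0:x1].min(1)
print('old',[int(v) for v in edge(old,273,279,243,256)]); print('new',[int(v) for v in edge(N,274,280,260,275)])
print('oldrows 243..','newrows 260..')
# bar centre rows near hook: R-B yellow
c=robot.capture('scene')['image'].astype(int); y=(c[...,0]-c[...,2])
for x0 in (262,270,285): 
    w=np.clip(y[265:292,x0:x0+4].mean(1)-15,0,None); print(x0,(w*np.arange(265,292)).sum()/w.sum())
```

```text
old [159, 160, 162, 161, 177, 166, 144, 115, 105, 105, 104, 106, 105]
new [180, 181, 183, 166, 157, 153, 147, 123, 107, 104, 104, 103, 108, 111, 110]
oldrows 243.. newrows 260..
262 277.8738317757009
270 277.6701244813278
285 277.24912280701756
```

Edge shift is 17.27 px, a dip of about 54 mm. Force gives 53 mm and arm height 52.6 mm, so I take 53.5 mm. I'll push about 7 mm more, then back off and check in the image.

```bash
python3 -m handwheel '[{"dp":[0,0,1],"twist":[0,0,0],"jaw":0},{"dp":[0,0,1],"twist":[0,0,0],"jaw":0},{"dp":[0,0,1],"twist":[0,0,0],"jaw":0},{"dp":[0,0,1],"twist":[0,0,0],"jaw":0},{"dp":[0,0,1],"twist":[0,0,0],"jaw":0},{"dp":[0,0,1],"twist":[0,0,0],"jaw":0},{"dp":[0,0,1],"twist":[0,0,0],"jaw":0},{"dp":[0,0,0],"twist":[0,0,0],"jaw":0},{"dp":[0,0,0],"twist":[0,0,0],"jaw":0}]'
python3 -c "
from h import *
goto(.6103,-.2089,.2645,.5567)"
```

```text
time_s: 32.98
tcp_pos: [0.6108, -0.209, 0.2657]
orientation: [-3.142, -0.0, 0.557]
contact_force: [0.1, -0.3, 1.1]
grip_width: -0.0001
t 32.9833 tcp [ 0.6108 -0.209   0.2657] rpy [-3.142 -0.     0.557] dp(before twist) [-0.4 -0.3  1.2] dp(after twist) [-0.4 -0.3  1.2] twist [-0.   -0.   -0.01] F [ 0.08 -0.33  1.14] w -6.101586645781371e-05
```

```bash
python3 -m handwheel '[{"dp":[0,0,1],"twist":[0,0,0],"jaw":0},{"dp":[0,0,0],"twist":[0,0,0],"jaw":0},{"dp":[0,0,-1],"twist":[0,0,0],"jaw":0},{"dp":[0,0,-3],"twist":[0,0,0],"jaw":0},{"dp":[0,0,-8],"twist":[0,0,0],"jaw":0},{"dp":[0,0,-14],"twist":[0,0,0],"jaw":0},{"dp":[0,0,-20],"twist":[0,0,0],"jaw":0},{"dp":[0,0,-20],"twist":[0,0,0],"jaw":0},{"dp":[0,0,-20],"twist":[0,0,0],"jaw":0},{"dp":[0,0,-20],"twist":[0,0,0],"jaw":0},{"dp":[0,0,-20],"twist":[0,0,0],"jaw":0},{"dp":[0,0,-20],"twist":[0,0,0],"jaw":0}]'
python3 -m handwheel '[{"dp":[20,0,-5],"twist":[0,0,0],"jaw":0},{"dp":[25,0,0],"twist":[0,0,0],"jaw":0},{"dp":[25,0,0],"twist":[0,0,0],"jaw":0},{"dp":[25,0,0],"twist":[0,0,0],"jaw":0},{"dp":[20,0,0],"twist":[0,0,0],"jaw":0},{"dp":[10,0,0],"twist":[0,0,0],"jaw":0},{"dp":[0,0,0],"twist":[0,0,0],"jaw":0}]'
python3 - <<'E'
from h import *
goto(.6103,-.2089,.2645,.5567)
s=robot.capture('scene');t=robot.capture('top')
for t_ in ('pointer','marker_level','marker_block','cobalt_pot_bar'):
    for c in(s,t): print(t_,[(np.round(r['centre'],3),round(r['p'],2)) for r in robot.search_frame(t_,c)][:3])
a=cv2.resize(s['image'][250:340,250:340],None,fx=4.4,fy=4.4,interpolation=2)
b=cv2.resize(t['image'][165:255,380:470],None,fx=4.4,fy=4.4,interpolation=2)
save('crop18',np.hstack([a,b]))
old=cv2.imread('pics/scene0.png')[...,::-1].astype(int)
def blob(I,x0,x1,y0,y1):
    I=I.astype(int);m=((I[...,0]-I[...,1])>45); k=np.zeros_like(m);k[y0:y1,x0:x1]=1; m&=k>0
    ys,xs=np.nonzero(m); return len(xs),xs.min(),xs.max(),ys.min(),ys.max(),xs.mean().round(2),ys.mean().round(2)
print('block old',blob(old,304,330,295,330)); N=np.mean([robot.capture('scene')['image'].astype(float) for _ in range(4)],0)
print('block new',blob(N,306,330,300,345))
for d in (.05,.0517,.053,.055): print(d,[np.round(np.subtract(proj(s,(.6069,-.211,.240-d)),proj(s,(.6069,-.211,.240-.0017))),2)])
E
```

```text
time_s: 33.98
tcp_pos: [0.6106, -0.2089, 0.4127]
orientation: [3.141, -0.0, 0.557]
contact_force: [0.0, 0.1, 0.8]
grip_width: -0.0
time_s: 34.57
tcp_pos: [0.7181, -0.1406, 0.4155]
orientation: [-3.14, -0.001, 0.56]
contact_force: [-0.6, -0.0, -0.6]
grip_width: -0.0002
t 34.5667 tcp [ 0.7181 -0.1406  0.4155] rpy [-3.14e+00 -1.00e-03  5.60e-01] dp(before twist) [-127.7    0.9  150.9] dp(after twist) [-127.5    1.   151. ] twist [-0.08 -0.04  0.16] F [-0.56 -0.02 -0.63] w -0.00015383488972324548
pointer []
pointer [(array([ 0.511, -0.205,  0.206]), 0.62)]
marker_level [(array([ 0.604, -0.226,  0.19 ]), 0.7), (array([ 0.492, -0.158,  0.205]), 0.49)]
marker_level [(array([ 0.599, -0.205,  0.192]), 0.48)]
marker_block [(array([ 0.602, -0.222,  0.189]), 0.52)]
marker_block [(array([ 0.605, -0.21 ,  0.194]), 0.68), (array([ 0.67 , -0.082,  0.012]), 0.43)]
cobalt_pot_bar [(array([0.398, 0.353, 0.061]), 0.92), (array([0.267, 0.221, 0.066]), 0.88), (array([0.673, 0.366, 0.068]), 0.84)]
cobalt_pot_bar [(array([ 0.284, -0.211,  0.066]), 0.98), (array([0.255, 0.234, 0.072]), 0.94), (array([0.391, 0.365, 0.069]), 0.86)]
block old (104, np.int64(305), np.int64(317), np.int64(306), np.int64(313), np.float64(311.0), np.float64(309.5))
block new (104, np.int64(306), np.int64(318), np.int64(322), np.int64(330), np.float64(311.6), np.float64(325.75))
0.05 [array([ 0.38, 14.66])]
0.0517 [array([ 0.39, 15.16])]
0.053 [array([ 0.4 , 15.54])]
0.055 [array([ 0.42, 16.12])]
```

View pics/crop18.png

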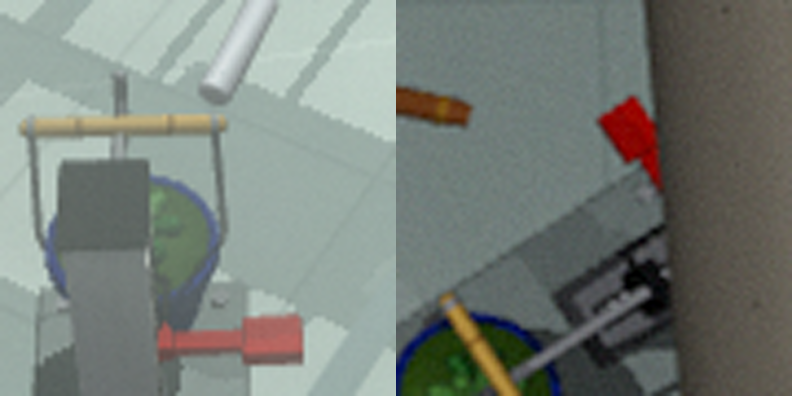

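The scene view shows the pot hanging level from its middle and the marker block at (272,340) in the crop. By block shift the marker has travelled about 54 mm. I'll refine both shifts with sub-pixel template alignment.

Run:
```python
from h import *
from scipy.optimize import brentq
old=cv2.imread('pics/scene0.png').astype(np.float32)
caps=[robot.capture('scene') for _ in range(6)];s=caps[0]
N=cv2.cvtColor(np.mean([c['image'].astype(np.float32) for c in caps],0).astype(np.float32),cv2.COLOR_RGB2BGR)
def ecc(ch,x0,x1,y0,y1,dx,dy,mask=None):
    T=ch(old)[y0:y1,x0:x1]; W=np.array([[1,0,x0+dx],[0,1,y0+dy]],np.float32)
    cc,W=cv2.findTransformECC(T,ch(N),W,cv2.MOTION_TRANSLATION,(3,200,1e-6),None,3)
    return cc,W[0,2]-x0,W[1,2]-y0
red=lambda I:np.ascontiguousarray(I[...,2]-I[...,1]); gray=lambda I:np.ascontiguousarray(I.mean(2))
cc,dx,dyb=ecc(red,298,324,299,321,.5,16);print('block',cc,dx,dyb)
cc,dx,dyn=ecc(red,288,324,299,321,.5,16);print('arm+block',cc,dx,dyn)
cc,dx,dyt=ecc(gray,272,281,244,258,1.7,17);print('tip',cc,dx,dyt)
tip=np.array((.4705,-.128,.265));blk=np.array((.6069,-.211,.240))
f=lambda p,z0,d:proj(s,p-[0,0,z0+d])[1]-proj(s,p-[0,0,z0])[1]
print('marker travel',brentq(lambda d:f(blk,.003,d)-dyb,.03,.08),'hook dip',[brentq(lambda d:f(tip,0,d)-v,.03,.08) for v in(dyt,17.27)])
# absolute marker: red edges of block top in several rows
t=robot.capture('top')
```

```text
block 0.9937900089819534 0.18045044 16.106201
arm+block 0.9901832337562106 0.23739624 16.013794
tip 0.8490655802379439 1.5809326 17.418884
marker travel 0.05335915038412158 hook dip [0.054786742688568334, 0.054301313335761325]
```

Run:
```python
from h import *
s=robot.capture('scene'); save('final',s['image']); goto(.61,-.2,.4,.5567)
```

```text
t 35.6667 tcp [ 0.717  -0.1429  0.4159] rpy [ 3.142 -0.     0.557] dp(before twist) [-121.    -8.    15.9] dp(after twist) [-121.    -8.1   15.9] twist [ 0.   -0.   -0.01] F [0.58 0.83 0.05] w 0.0001987814951426616
```

View pics/final.png

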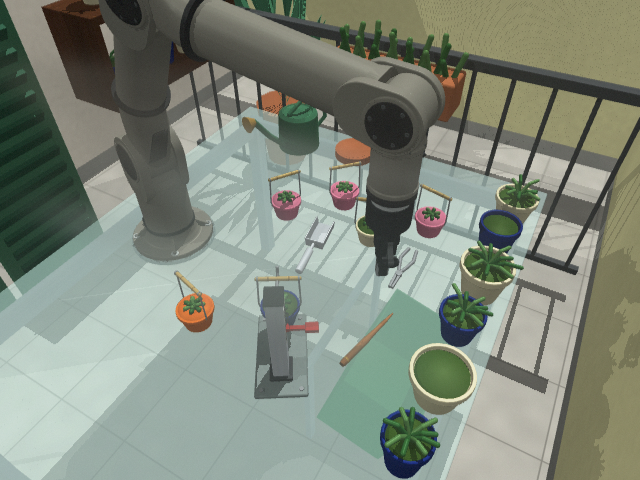

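The final picture shows the pot hanging at (278,295), the marker at (302,327), the tools and other pots where they were, and the arm clear. Handing in.

```bash
python3 -c "
from plant import robot
print(robot.finish_job())"
```

```text
the job is handed in; nothing more can be done
None
```

I hung the cobalt pot by the middle of its bar on the hook, let go, and pushed the red marker down to the pointer's level. I handed the job in at about 35.7 s; it reports no verdict.

- **Hanging:** I gripped the bar about 25 mm off centre and brought it in over the hook tip. It first rode on the column-side slope of the trough, with about 2 N sideways. Shifting it outward cleared that. I then lowered it to about 0 N left on the wrist before opening the fingers, and the pictures after release showed no bobbing.
- **Marker level:** The last checks give the hook's dip as 52.6–52.9 mm (arm height and force) or 54.3–54.8 mm (image). The marker's position comes to about 53.3 mm (arm height) or 55 mm (image travel plus its estimated start). They differ by up to about 2 mm, inside the 4 mm tolerance.
- **Not seen directly:** The pointer itself was hidden from the cameras, so its height was inferred from the hook. The network's heights for the pointer and marker were too scattered to settle the difference.
- **Surroundings:** In the last picture the tools and the other pots looked unmoved, and the arm was clear of everything. The cream pot was partly hidden behind the gripper.

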